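# Set the length stop by its click and bring the probe block up to it

### The arm

A 6-joint arm with a two-finger parallel gripper is mounted at the origin on a cart in front of the work surface, level with it; the furniture and walls round the work are solid. World frame = base frame: x ahead of the robot, y to its left, z up, the work surface at z = 0. Lengths are in m, angles in rad, forces in N, time in s.
With the tool pointing down it reaches from about 0.325 to 1 m from the base axis. Payload 5.1 kg.
Tool frame: the origin (TCP) lies at the very end of the fingers, on their centre line; the grasp point (between the pads) lies 19 mm behind it; z points along the fingers, y is the line along which they close (so a half turn about z gives the same grasp; the last joint's range is limited). The gripper opens to 85 mm and grips with 20 to 120 N. Pads are 22 mm wide; open, the fingers measure 114 mm over their backs; the gripper's body (76 mm by 85 mm) begins 54 mm behind the grasp point. The pads swing forward as they close: fully open they stand 13 mm farther back than shut.
Start: joints at [1.165, 0.124, 1.65, -0, 1.367, -0.083], TCP at [0.206, 0.616, 0.231] pointing down, gripper open.
Joint ranges: [-2.61, 2.61], [-1.02, 2.33], [0.03, 2.71], [-1.35, 4.49], [0.32, 2.68], [-2.91, 2.91]. Speed limits (rad/s): [2.57, 2.57, 3.14, 3.14, 3.14, 3.14].

### API

Orientations are given as a rotation vector (axis times angle).
In Python, from bench import env, vision gives the robot as it stands (env), with the cameras (vision).
- The arm moves only by the shell command python3 nudge.py 'ROWS' [FORCE]. ROWS is a JSON list that holds a single list of rows (three levels of brackets), with 1 to 5 rows, each of 5 numbers: dx, dy, dz in shares of the most that a row can go, 1 being 62.5 mm, then a turn about the tool's z in parts of the range, where 1.0 means 2 rad, then the finger opening in m; each row shifts and turns the commanded pose from where the row before left it, along the tool's axes as they then stand; what a row does not reach is not made up. A row lasts 1/8 s, in which the tool goes at most 0.0625 m and 0.188 rad, less where a joint would pass 70% of its speed; a pose out of reach is approached as far as the arm can. The fingers move at their own pace and stop on an object; FORCE is the grip in N (left out, the last holds). Time passes only in rows, so rows that do not move let the fingers close. It prints the time, the measured TCP pose, the force, the opening and the grip force at its end. A shift or turn number past 1, either way, is cut back to 1. Input that does not fit is refused with a message, and nothing moves.
- env.sense(): the state, without advancing time (a new reading comes with each control period).
- vision.capture(name): name is "scene" or "top" or "wrist"; returns a dict with "pixels" (480x640x3 uint8, red, green, blue), "camera_matrix" (3x3 intrinsics, pixels), "k1" (the pictures are not rectified: a ray, as slopes to the right and down, at radius r is drawn at 1 + k1 r^2 times it, then the intrinsics apply), "R" (3x3) and "t" (3): a world point X has camera coordinates R X + t. Camera axes: x right, y down, z forward; pixel columns grow to the right and rows downward; lengths in m; the calibration is good to about 2 mm. A picture is of the moment at which its call begins. There is no depth.
- env.hand_in(): hands the job in; it is judged then, once.
The state is a dict: "clock": time; "joint_positions": joint angles; "dq": joint speeds; "effort": joint torques, N m; "tcp_pos": TCP position; "tcp_rot": TCP orientation; "force": force on the tool from outside, world axes, zero at the start; "torque": the same for the moment, N m; "grip_width": finger opening in m; "gripper_force": force on a finger pad.
Only numpy, scipy, OpenCV 4.12 (cv2) and the standard library are available. Lean on these libraries where they do the work, as an engineer would, in place of code of your own. Each camera call takes 0.05 s, during which the arm holds its last target. There are 200 camera calls.

### The job

On the length gauge, slowly push the blue sliding stop along its rail until it clicks into the notch with the red tag (it also clicks at any other tag on the way; push on through those). Then push the white probe block along the bed until it rests against the stop, gently, so that the stop stays in the red-tagged notch. Only push, with the fingertips; do not pinch anything, and do not lift or tip the block, and leave the jars and the marker alone.

Things in the scene. Friction and masses are not known exactly. Their poses are not given: they have to be found in the camera images.
- gauge: Aluminium length gauge fixed to the worktop. Origin: on the worktop surface; bed x -70..+60 mm, y -175..+175 mm, top at z 10 mm. Own y runs along the rail. Grey rail x -16..+16 mm, z 10..40 mm, with a steel strip on it (top z 45 mm). Three notches 10 mm long are cut in the strip at y +80, +35 and -10 mm, each with a coloured tag behind it.
- channel (a point): Middle of the open channel on the bed in front of the rail: gauge x -38 mm, y 0, on the bed's top (z 10 mm). The channel is 44 mm wide across x, between the rail and a front lip only 5 mm high, and open at both ends; only the stop's arm and the block stand in it. Axes parallel to the gauge's.
- pin (a joint): Height of the sprung black detent pin (12 mm round) that stands out of the top of the stop, m: about 0 while it rides on the strip, about -0.0024 when it has dropped into a notch.
- stop: Blue sliding stop, 36 mm long along gauge y, gauge x -63..+26 mm; its arm across the channel is solid from 13 to 67 mm above the worktop. Origin: on the rail's centre line at worktop height, mid-length; axes parallel to the gauge's. In a notch, its y equals that notch's tag's. Slides between gauge y +130 and -35 mm; it starts at the +y end, beyond all notches, so it is pushed toward -y.
- stop_pin (a point): Top of the round black detent pin (12 mm) in the top of the stop. It rides on the strip, 82 mm above the worktop, and drops about 2.4 mm in a notch. Feel: the stop slides with 2 to 3 N; some 3 mm before a notch's centre it pulls itself in, so the push force dips, then rises to some 8 to 10 N if pushed on out of the notch, either way.
- stop_face (a point): Middle of the stop's flat -y face, 25 mm above the worktop over the middle of the channel (gauge x -38 mm); the probe block is to rest against this face. Axes parallel to the gauge's.
- stop_back (a point): Middle of the stop arm's flat +y face, where to push it: 40 mm above the worktop, gauge x -40 mm; the face is 46 mm wide, from 13 to 67 mm above the worktop.
- tag_red: Red tag, 18 mm wide, a small post with a flat top 58 mm above the worktop, fixed behind the rail (38 mm behind the rail's centre line) level with the notch it marks. Axes parallel to the gauge's; its y is the notch's y. Yellow and white tags of the same shape mark the other two notches; which is where changes.
- probe_block: White probe block (fixture), 40 mm across x, 70 mm along y, 30 mm high, about 0.2 kg, loose, lying lengthwise in the channel on the bed toward the gauge's -y end. Origin: centre of its underside. Takes about 1 N to slide.
- sample_jar: Sample jar with blue cap, 58 mm round, 90 mm high, loose, behind the gauge; leave it alone. Origin: centre of underside.
- sample_jar_b: White sample jar with white cap, 52 mm round, 76 mm high, loose, behind the gauge; leave it alone. Origin: centre of underside.
- marker: White marker with a red cap, 17 mm thick, 131 mm long, lying loose behind the gauge; leave it alone. Origin: centre of underside.

How it is judged:
On the way, in this order (a step that is already met when the one before it is completed fails the run):
1. the stop rests in the red-tagged notch, its pin dropped (y of stop in the frame of tag_red between -0.003 and 0.003 m and value of joint pin below -0.0016 m), for 0.3 s.
2. the probe block is against the stop, the stop still in the notch (all of step 1 and y of probe_block in the frame of stop_face above -0.038 m), for 0.1 s.
At the end, for the whole second after the job is handed in: The stop sits in the red-tagged notch (within 3 mm of the tag along the rail, pin dropped at least 1.6 mm), and the probe block lies flat on the bed in the channel, at rest, its end against the stop's face (gap under 3 mm) (all of step 2 and y of probe_block in the frame of stop_face below -0.031 m and x of probe_block in the frame of stop_face between -0.008 and 0.008 m and z of probe_block in the frame of gauge between 0.007 and 0.013 m and angle between probe_block's own z axis and vertical below 0.08 rad and angle between the y axis of probe_block and the y axis of gauge, either way round below 0.09 rad and linear speed of probe_block below 0.01 m/s); the robot touches nothing.
It fails at once if the stop is pushed or squeezed by the fingers harder than 40 N (contact force between the fingers and stop above 40 N).
It fails at once if the probe block is lifted off the bed or tipped (z of probe_block in the frame of gauge above 0.018 m or angle between probe_block's own z axis and vertical above 0.25 rad).
It fails at once if the block is pushed or squeezed by the fingers harder than 30 N (contact force between the fingers and probe_block above 30 N).
It fails at once if a jar or the marker is moved more than 15 mm (distance of any of sample_jar, sample_jar_b, marker from where it was at the start of the episode above 0.015 m).
It also fails if it takes over 72 s, if anything falls off the work surface, if the arm or the gripper's body presses on something with over 40 N, if the wrist force passes 120 N, or if a joint passes its speed limit or range.

## Working session

There is one attempt and no reset: what is moved stays moved. The work goes in short steps, Python scripts to look and compute and a shell command to move; the robot and the scene stay as the last step left them, time stands still between calls to the robot, and variables do not carry over. Pictures are saved under pics/ and viewed, at most 10 in all, crops included, and the job is handed in when it is done.

```bash
ls; mkdir -p pics
python3 - <<'E'
from bench import env, vision
import cv2
for n in ("scene","top"):
    c=vision.capture(n); cv2.imwrite(f"pics/{n}0.png",c["pixels"][:,:,::-1])
s=env.sense(); print(s["clock"],s["tcp_pos"],s["tcp_rot"],s["grip_width"],s["force"])
E
```

```text
bench.py
nudge.py
pics
0.1 [0.2060083  0.61592302 0.23017764] [-5.04800416e-01 -3.10030419e+00  2.83282702e-03] 0.08542542806977335 [ 0.39787611 -0.14030759  0.36813761]
```

View pics/top0.png

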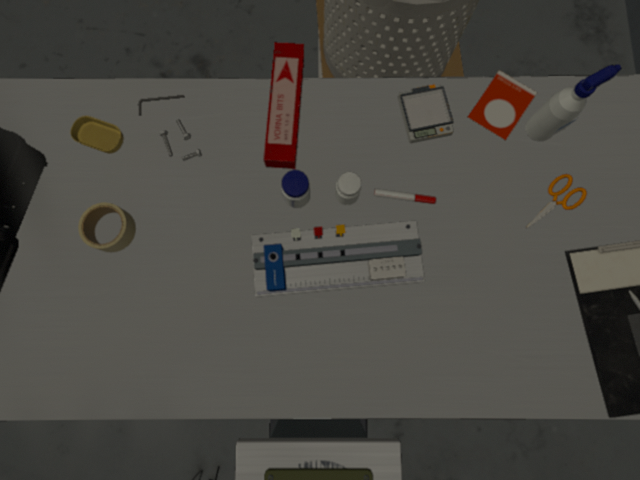

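View pics/scene0.png

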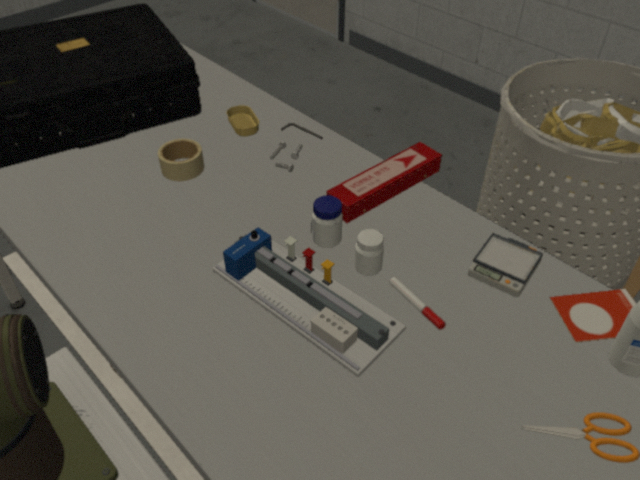

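The top view shows the gauge at about (338,258), the stop at (275,267) and the tags white (296,234), red (318,232), yellow (340,230). The block is at (387,268). The red tag is the middle one. I'll enlarge this area and get the calibration.

```bash
cat > h.py <<'E'
from bench import env, vision
import cv2, numpy as np
def ray(c,uv):
    K=c["camera_matrix"]; k=c["k1"]
    d=np.array([(uv[0]-K[0,2])/K[0,0],(uv[1]-K[1,2])/K[1,1]]); s=d.copy()
    for _ in range(20): s=d/(1+k*(s@s))
    o=-c["R"].T@c["t"]; return o,c["R"].T@np.array([*s,1])
def onz(c,uv,z):
    o,v=ray(c,uv); return o+v*(z-o[2])/v[2]
def proj(c,X):
    p=c["R"]@np.array(X)+c["t"]; s=p[:2]/p[2]; s=s*(1+c["k1"]*(s@s)); K=c["camera_matrix"]
    return np.array([K[0,0]*s[0]+K[0,2],K[1,1]*s[1]+K[1,2]])
E
python3 - <<'E'
from h import *
c=vision.capture("top"); p=c["pixels"][:,:,::-1]
print(c["camera_matrix"],c["k1"],-c["R"].T@c["t"])
crop=cv2.resize(p[215:305,240:435],None,fx=4,fy=4,interpolation=cv2.INTER_CUBIC); crop=cv2.convertScaleAbs(crop,alpha=1.5)
cv2.imwrite("pics/topc.png",crop)
c2=vision.capture("scene"); p=c2["pixels"][:,:,::-1]
crop=cv2.resize(p[215:375,205:415],None,fx=3.7,fy=3.7,interpolation=cv2.INTER_CUBIC)
cv2.imwrite("pics/scenec.png",cv2.convertScaleAbs(crop,alpha=1.4))
for uv,z in [((252,237),.01),((416,223),.01),((424,283),.01),((257,295),.01),((318,232),.058),((296,234),.058),((340,230),.058)]: print(uv,onz(c,uv,z))
E
```

```text
[[435.95827242   0.         314.87105545]
 [  0.         435.95827242 235.80682583]
 [  0.           0.           1.        ]] 0.018208233736300886 [ 3.74439869e-01 -3.86540399e-04  9.07624139e-01]
(252, 237) [0.55071704 0.13657311 0.01      ]
(416, 223) [ 0.57904552 -0.20851991  0.01      ]
(424, 283) [ 0.45290396 -0.21866162  0.01      ]
(257, 295) [0.42982389 0.12336513 0.01      ]
(318, 232) [ 0.55077622 -0.00193706  0.058     ]
(296, 234) [0.54693463 0.04184116 0.058     ]
(340, 230) [ 0.5546215  -0.04576493  0.058     ]
```

View pics/topc.png

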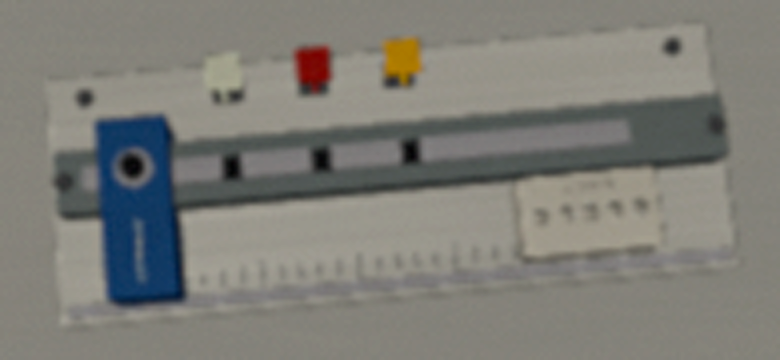

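View pics/scenec.png

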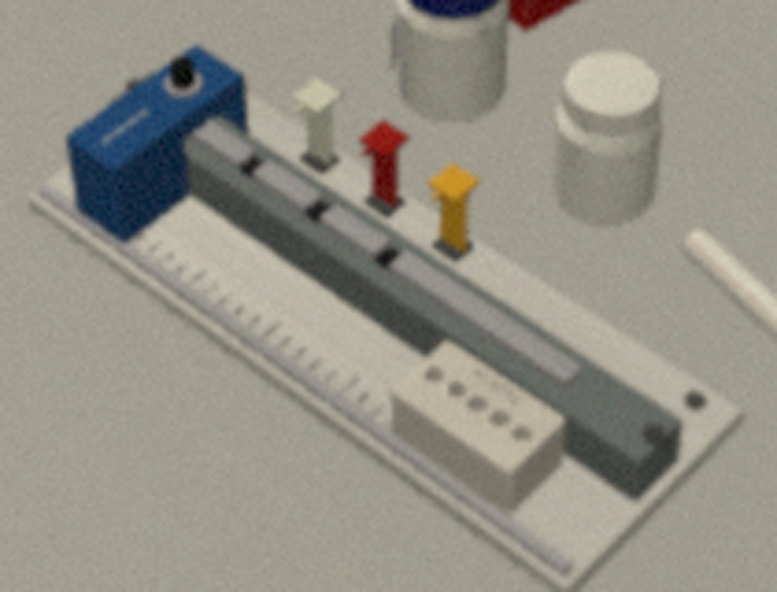

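Both crops agree: the stop is at the +y (left) end, the order is white, red, yellow (red at +35), and the block is at the -y end, lengthwise in the channel. Next I'll fit the gauge pose from both views.

Run:
```python
from h import *
from scipy.optimize import least_squares
c=vision.capture("top"); d=vision.capture("scene")
T=[((48,80),(.06,.175,.01)),((705,25),(.06,-.175,.01)),((738,262),(-.07,-.175,.01)),((62,325),(-.07,.175,.01)),((223,70),(.038,.08,.058)),((313,63),(.038,.035,.058)),((402,56),(.038,-.01,.058))]
S=[((32,197),(-.07,.175,.01)),((568,583),(-.07,-.175,.01)),((742,412),(.06,-.175,.01)),((317,94),(.038,.08,.058)),((384,138),(.038,.035,.058)),((453,182),(.038,-.01,.058))]
obs=[(c,np.array(u)/4+[240-.4,215-.4],X) for u,X in T]+[(d,np.array(u)/3.7+[205-.4,215-.4],X) for u,X in S]
def W(q,X): a=q[2]; return np.array([q[0]+np.cos(a)*X[0]-np.sin(a)*X[1],q[1]+np.sin(a)*X[0]+np.cos(a)*X[1],X[2]])
for o in (obs,obs[:7],obs[7:]):
    r=least_squares(lambda q:np.concatenate([proj(k,W(q,X))-u for k,u,X in o]),[.5,-.04,0]); print(r.x,np.abs(r.fun).max())
    if o is obs: q=r.x
np.save("q.npy",q)
def G(P): a=q[2]; e=np.array(P[:2])-q[:2]; return np.array([np.cos(a)*e[0]+np.sin(a)*e[1],-np.sin(a)*e[0]+np.cos(a)*e[1]])
for n,u in (("blockTL",(516,178)),("blockTR",(655,166)),("blockBR",(657,248)),("blockBL",(524,262))): print(n,G(onz(c,np.array(u)/4+[239.6,214.6],.04)))
print("pin",G(onz(c,np.array((132,166))/4+[239.6,214.6],.082)))
print("stop_back",W(q,(-.04,.148,.04)),"blockend",W(q,(-.038,-.15,.025)))
s=env.sense(); from scipy.spatial.transform import Rotation as R
print(R.from_rotvec(s["tcp_rot"]).as_matrix().round(3), s["force"])
```

```text
[ 0.51563418 -0.03980799  0.07688467] 2.8631320355165144
[ 0.51500495 -0.03993626  0.08108897] 2.4438159836120406
[ 0.51657905 -0.03944248  0.07062472] 2.67891440487449
blockTL [-0.02195749 -0.06184468]
blockTR [-0.0215658  -0.13186567]
blockBR [-0.06253583 -0.12790003]
blockBL [-0.06413451 -0.06139051]
pin [-0.00685322  0.12594454]
stop_back [0.46438463 0.10468243 0.04      ] blockend [ 0.48926778 -0.1922836   0.025     ]
[[-0.948  0.317 -0.   ]
 [ 0.317  0.948 -0.001]
 [ 0.    -0.001 -1.   ]] [ 0.60771102 -0.05627024  0.4418746 ]
```

The manual's scale: shifts go in shares of 62.5 mm and turns go in shares of 2 rad. Converting my numbers, 0.167 rad is 0.0835.

```bash
python3 nudge.py '[[[0,0,0,0.0835,0],[0,0,0,0.0835,0],[0,0,0,0.0835,0],[0,0,0,0.0835,0],[0,0,0,0.0835,0]]]' 40; python3 nudge.py '[[[0,0,0,0.0835,0],[0,0,0,0.084,0],[0,0,0,0,0]]]'
python3 nudge.py '[[[-0.784,0.352,0,0,0],[-0.784,0.352,0,0,0],[-0.784,0.352,0,0,0],[-0.784,0.352,0,0,0],[-0.784,0.352,0,0,0]]]'; python3 nudge.py '[[[-0.784,0.352,0,0,0],[-0.784,0.352,0,0,0],[-0.784,0.352,0,0,0],[-0.784,0.352,0,0,0],[0,0,0,0,0]]]'
cat > g.py <<'E'
from h import *
from scipy.spatial.transform import Rotation as R
q=np.load("q.npy"); s=env.sense(); a=q[2]; M=np.array([[np.cos(a),np.sin(a)],[-np.sin(a),np.cos(a)]])
r=R.from_rotvec(s["tcp_rot"]).as_matrix()
print("t",round(s["clock"],2),"gauge xy",(M@(s["tcp_pos"][:2]-q[:2])).round(4),"z",s["tcp_pos"][2].round(4),"toolx in gauge",(M@r[:2,0]).round(4),"F gauge",(M@s["force"][:2]).round(2),s["force"][2].round(2),"w",round(s["grip_width"],4))
E
python3 g.py
```

```text
clock: 0.92
tcp_pos: [0.2062, 0.6164, 0.2312]
tcp_rot: [1.726, 2.625, -0.0]
force: [-1.2, -0.3, 0.6]
grip_width: 0.0003
gripper_force: 0.0
clock: 1.3
tcp_pos: [0.2062, 0.6164, 0.2312]
tcp_rot: [2.131, 2.308, -0.0]
force: [1.1, -0.3, -0.3]
grip_width: -0.0
gripper_force: 0.0
clock: 1.92
tcp_pos: [0.3355, 0.3792, 0.2315]
tcp_rot: [2.129, 2.31, 0.001]
force: [1.6, 0.6, 0.5]
grip_width: 0.0
gripper_force: 0.0
clock: 2.55
tcp_pos: [0.4392, 0.1896, 0.2315]
tcp_rot: [2.136, 2.303, 0.0]
force: [-0.3, -0.2, 1.0]
grip_width: -0.0
gripper_force: 0.0
t 2.55 gauge xy [-0.0586  0.2346] z 0.2315 toolx in gauge [0.0018 1.    ] F gauge [-0.3  -0.22] 0.98 w -0.0
```

Scaled: 0.05 m is 0.8, 0.04 m is 0.64.

```bash
python3 nudge.py '[[[-0.4,0.16,0.64,0,0],[-0.4,0.144,0.8,0,0],[0,0,0.8,0,0],[0,0,0.8,0,0],[0,0,0,0,0]]]'; python3 g.py
python3 -c "
from h import *
c=vision.capture('scene');cv2.imwrite('pics/s2.png',cv2.resize(c['pixels'][140:380,180:440,::-1],None,fx=2.3,fy=2.3))"
```

```text
clock: 3.18
tcp_pos: [0.4566, 0.1439, 0.0372]
tcp_rot: [-2.126, -2.305, 0.012]
force: [-1.3, -0.2, 0.5]
grip_width: -0.0003
gripper_force: 0.0
t 3.17 gauge xy [-0.0448  0.1877] z 0.0372 toolx in gauge [-0.0037  1.    ] F gauge [-1.28 -0.08] 0.48 w -0.0003
```

View pics/s2.png

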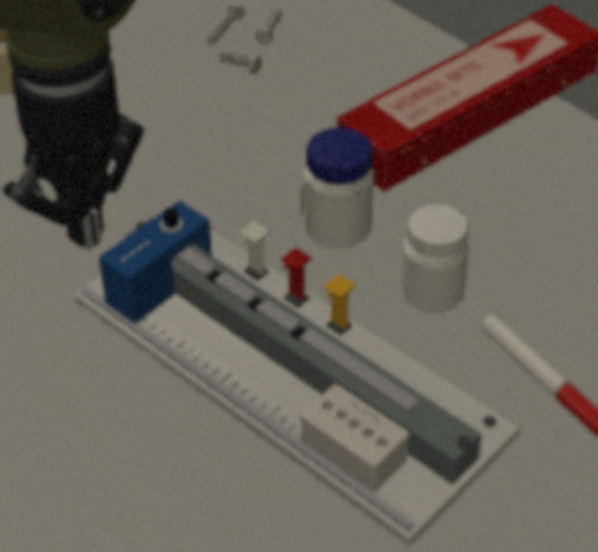

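Scaled: -0.006 m is -0.096, 0.005 m is 0.08.

```bash
python3 nudge.py '[[[-0.096,0.08,0,0,0],[-0.096,0,0,0,0],[-0.096,0,0,0,0],[-0.048,0,0,0,0],[-0.048,0,0,0,0]]]' >/dev/null; python3 g.py
for i in 1; do :; done; python3 nudge.py '[[[-0.032,0,0,0,0],[-0.032,0,0,0,0],[-0.032,0,0,0,0]]]' >/dev/null; python3 g.py; python3 nudge.py '[[[-0.032,0,0,0,0],[-0.032,0,0,0,0],[-0.032,0,0,0,0],[-0.032,0,0,0,0]]]' >/dev/null; python3 g.py
```

```text
t 3.85 gauge xy [-0.0355  0.163 ] z 0.0415 toolx in gauge [-9.e-04  1.e+00] F gauge [ 0.76 -1.28] -0.43 w 0.0004
t 4.22 gauge xy [-0.0356  0.1572] z 0.0413 toolx in gauge [-0.0012  1.    ] F gauge [-0.76 -0.76] 0.13 w 0.0002
t 4.72 gauge xy [-0.0355  0.1495] z 0.0413 toolx in gauge [-0.0012  1.    ] F gauge [0.58 4.63] -0.0 w -0.0003
```

Scaled: -0.004 m is -0.064.

```bash
python3 nudge.py '[[[-0.064,0,0,0,0],[-0.064,0,0,0,0],[-0.064,0,0,0,0],[-0.064,0,0,0,0],[-0.064,0,0,0,0]]]' >/dev/null; python3 g.py
python3 nudge.py '[[[-0.032,0,0,0,0],[-0.032,0,0,0,0],[-0.032,0,0,0,0]]]' >/dev/null; python3 g.py
python3 - <<'E'
from h import *
q=np.load("q.npy");a=q[2]
M=np.array([[np.cos(a),np.sin(a)],[-np.sin(a),np.cos(a)]])
c=vision.capture("top");p=c["pixels"]
cv2.imwrite("pics/t3.png",cv2.convertScaleAbs(cv2.resize(p[200:310,235:435,::-1],None,fx=4,fy=4,interpolation=cv2.INTER_CUBIC),alpha=1.5))
E
```

```text
t 5.35 gauge xy [-0.0354  0.129 ] z 0.0413 toolx in gauge [-0.0011  1.    ] F gauge [2.43 3.93] -1.68 w 0.0004
t 5.72 gauge xy [-0.0354  0.1232] z 0.0414 toolx in gauge [-0.0011  1.    ] F gauge [1.79 4.32] -2.29 w 0.0
```

View pics/t3.png

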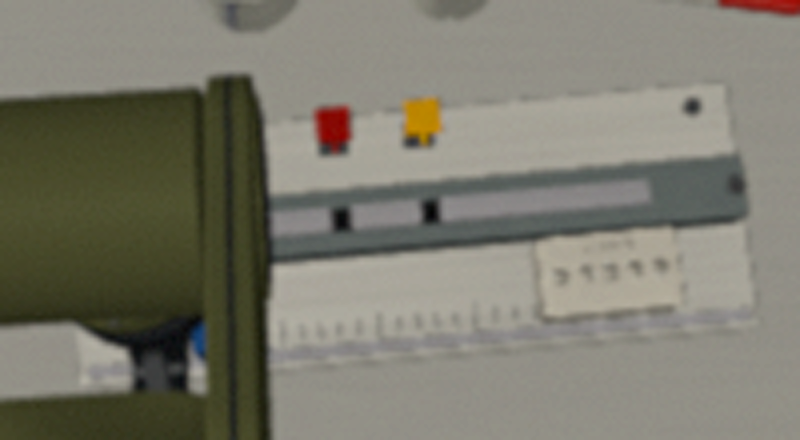

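The top view is blocked by the arm, so I'll go by force and the scene camera, in small steps through the white notch.

Scaled: -0.003 m is -0.048.

```bash
g(){ python3 g.py|cut -c1-200; }
python3 nudge.py '[[[-0.048,0,0,0,0],[-0.048,0,0,0,0]]]' >/dev/null; g
python3 nudge.py '[[[-0.032,0,0,0,0]]]' >/dev/null; g
python3 nudge.py '[[[-0.032,0,0,0,0]]]' >/dev/null; g
python3 nudge.py '[[[-0.032,0,0,0,0]]]' >/dev/null; g
python3 nudge.py '[[[-0.032,0,0,0,0]]]' >/dev/null; g
python3 nudge.py '[[[-0.032,0,0,0,0]]]' >/dev/null; g
python3 nudge.py '[[[-0.032,0,0,0,0]]]' >/dev/null; g
python3 nudge.py '[[[-0.032,0,0,0,0]]]' >/dev/null; g
python3 nudge.py '[[[-0.032,0,0,0,0]]]' >/dev/null; g
python3 nudge.py '[[[-0.032,0,0,0,0]]]' >/dev/null; g
python3 nudge.py '[[[-0.032,0,0,0,0]]]' >/dev/null; g
```

```text
t 6.03 gauge xy [-0.0355  0.1172] z 0.0414 toolx in gauge [-0.0012  1.    ] F gauge [0.88 3.39] -0.66 w 0.0001
t 6.15 gauge xy [-0.0355  0.1151] z 0.0414 toolx in gauge [-0.0011  1.    ] F gauge [1.64 3.83] -0.19 w 0.0002
t 6.28 gauge xy [-0.0355  0.113 ] z 0.0414 toolx in gauge [-0.0012  1.    ] F gauge [1.58 3.44] -0.58 w -0.0
t 6.4 gauge xy [-0.0354  0.1108] z 0.0414 toolx in gauge [-0.0013  1.    ] F gauge [1.15 0.82] -0.42 w -0.0002
t 6.53 gauge xy [-0.0356  0.1087] z 0.0413 toolx in gauge [-0.0014  1.    ] F gauge [ 0.04 -0.77] 0.23 w -0.0001
t 6.65 gauge xy [-0.0356  0.1081] z 0.0413 toolx in gauge [1.e-04 1.e+00] F gauge [-0.33 10.88] 1.75 w 0.0002
t 6.78 gauge xy [-0.0356  0.1074] z 0.0414 toolx in gauge [8.e-04 1.e+00] F gauge [ 0.78 12.51] 2.27 w -0.0001
t 6.9 gauge xy [-0.0355  0.1049] z 0.0414 toolx in gauge [-4.e-04  1.e+00] F gauge [0.44 6.93] 0.59 w -0.0
t 7.03 gauge xy [-0.0355  0.1019] z 0.0413 toolx in gauge [-0.0013  1.    ] F gauge [0.07 4.22] 1.27 w -0.0
t 7.15 gauge xy [-0.0355  0.0994] z 0.0414 toolx in gauge [-0.0011  1.    ] F gauge [0.8  3.86] 0.38 w -0.0001
t 7.28 gauge xy [-0.0355  0.0972] z 0.0414 toolx in gauge [-0.001  1.   ] F gauge [0.81 5.03] 0.51 w 0.0003
```

Clear dip at 0.1108 and rise at 0.108, so the white notch centre is at TCP y of about 0.1083. Red should dip at about 0.066, centred at about 0.0633.

```bash
g(){ python3 g.py|cut -c1-200; }
python3 nudge.py '[[[-0.064,0,0,0,0],[-0.064,0,0,0,0],[-0.064,0,0,0,0],[-0.064,0,0,0,0],[-0.064,0,0,0,0]]]' >/dev/null; g
python3 nudge.py '[[[-0.032,0,0,0,0],[-0.032,0,0,0,0]]]' >/dev/null; g
python3 nudge.py '[[[-0.016,0,0,0,0]]]' >/dev/null; g
python3 nudge.py '[[[-0.016,0,0,0,0]]]' >/dev/null; g
```

```text
t 7.9 gauge xy [-0.0353  0.077 ] z 0.0414 toolx in gauge [-0.001  1.   ] F gauge [1.15 4.72] 0.23 w -0.0002
t 8.15 gauge xy [-0.0353  0.0731] z 0.0413 toolx in gauge [-0.001  1.   ] F gauge [1.55 4.42] -0.34 w -0.0003
t 8.28 gauge xy [-0.0353  0.0722] z 0.0414 toolx in gauge [-0.0011  1.    ] F gauge [0.94 3.74] -0.4 w -0.0001
t 8.4 gauge xy [-0.0353  0.0713] z 0.0413 toolx in gauge [-0.0012  1.    ] F gauge [1.73 4.49] -0.17 w -0.0
```

Scaled: -0.001 m is -0.016.

```bash
g(){ python3 g.py|cut -c1-200; }
python3 nudge.py '[[[-0.016,0,0,0,0],[-0.016,0,0,0,0],[-0.016,0,0,0,0]]]' >/dev/null; g
python3 nudge.py '[[[-0.016,0,0,0,0]]]' >/dev/null; g
python3 nudge.py '[[[-0.016,0,0,0,0]]]' >/dev/null; g
python3 nudge.py '[[[-0.008,0,0,0,0]]]' >/dev/null; g
```

```text
t 8.78 gauge xy [-0.0353  0.0681] z 0.0414 toolx in gauge [-0.0012  1.    ] F gauge [2.77 2.92] -0.78 w 0.0003
t 8.9 gauge xy [-0.0354  0.067 ] z 0.0414 toolx in gauge [-0.0013  1.    ] F gauge [0.93 2.18] -0.28 w 0.0003
t 9.03 gauge xy [-0.0356  0.0659] z 0.0413 toolx in gauge [-0.0012  1.    ] F gauge [0.86 1.05] 0.4 w -0.0001
t 9.15 gauge xy [-0.0358  0.0654] z 0.0412 toolx in gauge [-0.0011  1.    ] F gauge [-0.31  0.4 ] -0.03 w -0.0003
```

Scaled: -0.0005 m is -0.008.

```bash
g(){ python3 g.py|cut -c1-200; }
python3 nudge.py '[[[-0.008,0,0,0,0]]]' >/dev/null; g
python3 nudge.py '[[[-0.008,0,0,0,0]]]' >/dev/null; g
python3 nudge.py '[[[0,0,0,0,0],[0,0,0,0,0]]]' >/dev/null; g
python3 nudge.py '[[[0.16,0,0,0,0],[0.32,0,0,0,0],[0.32,0,0,0,0],[0,0,-0.8,0,0],[0,0,-0.8,0,0]]]' >/dev/null; g
python3 nudge.py '[[[0,0,-0.8,0,0],[0,-0.8,0,0,0],[0,-0.96,0,0,0],[-0.96,-0.48,0,0,0],[-0.96,0,0,0,0]]]' >/dev/null; g
```

```text
t 9.28 gauge xy [-0.0358  0.065 ] z 0.0412 toolx in gauge [-0.0011  1.    ] F gauge [-0.28  0.54] 0.29 w -0.0004
t 9.4 gauge xy [-0.0357  0.0646] z 0.0411 toolx in gauge [-0.0011  1.    ] F gauge [-0.92 -0.09] -0.18 w -0.0001
t 9.65 gauge xy [-0.0355  0.0647] z 0.0413 toolx in gauge [-0.0012  1.    ] F gauge [0.41 0.41] 0.11 w -0.0002
t 10.28 gauge xy [-0.0363  0.1157] z 0.1417 toolx in gauge [-0.0022  1.    ] F gauge [0.82 0.16] 0.25 w -0.0
t 10.9 gauge xy [-0.1743 -0.0009] z 0.1916 toolx in gauge [-0.0056  1.    ] F gauge [ 1.96 -0.22] 0.04 w 0.0001
```

Scaled: -0.055 m is -0.88, 0.05 m is 0.8.

```bash
python3 nudge.py '[[[-0.88,0,0,0,0],[-0.88,0,0,0,0],[-0.88,0.48,0,0,0],[0,0.8,0,0,0],[0,0.88,0,0,0]]]' >/dev/null; python3 nudge.py '[[[0,0,0,0,0]]]' >/dev/null; python3 g.py
python3 - <<'E'
from h import *
c=vision.capture("top");d=vision.capture("scene")
a=cv2.resize(c["pixels"][215:305,240:435,::-1],None,fx=3,fy=3,interpolation=cv2.INTER_CUBIC)
b=cv2.resize(d["pixels"][215:375,205:415,::-1],(585,446),interpolation=cv2.INTER_CUBIC)
im=np.vstack([a,b]); cv2.imwrite("pics/c4.png",cv2.convertScaleAbs(cv2.resize(im,None,fx=.83,fy=.83),alpha=1.4))
E
```

```text
t 11.65 gauge xy [-0.0358 -0.1654] z 0.1902 toolx in gauge [-0.0033  1.    ] F gauge [-0.27  0.39] -0.08 w 0.0
```

View pics/c4.png

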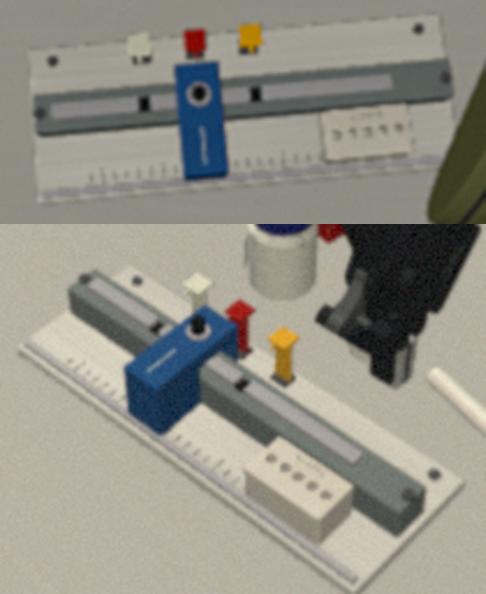

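The stop sits level with the red tag (pin at (199,93), tag at (195,40)) and the block hasn't moved. Now I'll lower behind the block.

```bash
g(){ python3 g.py|cut -c1-200; }
python3 nudge.py '[[[0,0,0.8,0,0],[0,0,0.8,0,0],[0,0,0.64,0,0],[0,0,0.32,0,0],[0,0,0.08,0,0]]]'>/dev/null; g
python3 nudge.py '[[[0.064,0,0,0,0],[0.064,0,0,0,0],[0.048,0,0,0,0],[0.048,0,0,0,0]]]'>/dev/null; g
python3 nudge.py '[[[0.048,0,0,0,0],[0.048,0,0,0,0],[0.048,0,0,0,0],[0.048,0,0,0,0]]]'>/dev/null; g
python3 nudge.py '[[[0.048,0,0,0,0],[0.048,0,0,0,0],[0.048,0,0,0,0]]]'>/dev/null; g
```

```text
t 12.38 gauge xy [-0.0401 -0.1651] z 0.0252 toolx in gauge [-6.e-04  1.e+00] F gauge [0.09 1.45] -0.26 w 0.0002
t 12.88 gauge xy [-0.0378 -0.1519] z 0.027 toolx in gauge [-0.0013  1.    ] F gauge [-0.16 -0.33] 0.91 w -0.0005
t 13.38 gauge xy [-0.0382 -0.1399] z 0.0263 toolx in gauge [-0.0012  1.    ] F gauge [-0.06 -0.92] -0.38 w -0.0002
t 13.75 gauge xy [-0.0382 -0.1308] z 0.0263 toolx in gauge [-0.0011  1.    ] F gauge [ 0.22 -1.34] -0.08 w 0.0001
```

Scaled: 0.004 m is 0.064.

```bash
g(){ python3 g.py|cut -c1-200; }
python3 nudge.py '[[[0.064,0,0,0,0],[0.064,0,0,0,0],[0.064,0,0,0,0],[0.064,0,0,0,0],[0.064,0,0,0,0]]]'>/dev/null; g
python3 nudge.py '[[[0.064,0,0,0,0],[0.064,0,0,0,0],[0.064,0,0,0,0],[0.064,0,0,0,0],[0.064,0,0,0,0]]]'>/dev/null; g
python3 nudge.py '[[[0.048,0,0,0,0],[0.048,0,0,0,0],[0.032,0,0,0,0],[0.032,0,0,0,0],[0.032,0,0,0,0]]]'>/dev/null; g
python3 - <<'E'
from h import *
c=vision.capture("top");d=vision.capture("scene")
a=cv2.resize(c["pixels"][215:305,240:435,::-1],None,fx=3,fy=3,interpolation=cv2.INTER_CUBIC)
b=cv2.resize(d["pixels"][215:375,205:415,::-1],(585,446),interpolation=cv2.INTER_CUBIC)
im=np.vstack([a,b]); cv2.imwrite("pics/c5.png",cv2.convertScaleAbs(cv2.resize(im,None,fx=.83,fy=.83),alpha=1.4))
E
```

```text
t 14.38 gauge xy [-0.0383 -0.1107] z 0.0263 toolx in gauge [-0.0012  1.    ] F gauge [-0.01 -0.69] -0.93 w -0.0003
t 15.0 gauge xy [-0.0383 -0.0907] z 0.0263 toolx in gauge [-0.0011  1.    ] F gauge [ 0.01 -0.29] -0.95 w 0.0001
t 15.62 gauge xy [-0.0383 -0.0789] z 0.0263 toolx in gauge [-0.0011  1.    ] F gauge [ 0.29 -0.19] 0.06 w 0.0001
```

View pics/c5.png

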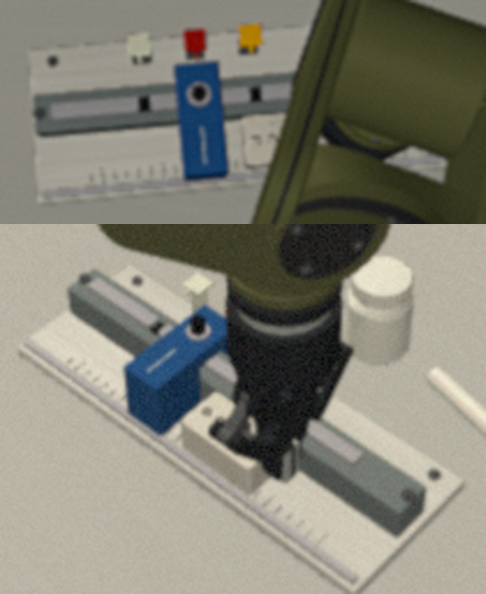

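The block is still straight, with its near end at (245,140) and the stop face at (226,140). That leaves about 15 mm to close. I'll go slower.

Scaled: 0.002 m is 0.032, 0.001 m is 0.016.

```bash
g(){ python3 g.py|cut -c1-200; }
python3 nudge.py '[[[0.032,0,0,0,0],[0.032,0,0,0,0],[0.032,0,0,0,0],[0.032,0,0,0,0],[0.016,0,0,0,0]]]'>/dev/null; g
python3 nudge.py '[[[0.016,0,0,0,0],[0.016,0,0,0,0]]]'>/dev/null; g
python3 nudge.py '[[[0.016,0,0,0,0]]]'>/dev/null; g
python3 nudge.py '[[[0.016,0,0,0,0]]]'>/dev/null; g
```

```text
t 16.35 gauge xy [-0.0382 -0.0699] z 0.0264 toolx in gauge [-0.0013  1.    ] F gauge [-0.35 -1.32] -0.92 w 0.0004
t 16.6 gauge xy [-0.0382 -0.068 ] z 0.0264 toolx in gauge [-0.0011  1.    ] F gauge [-0.51 -1.21] 0.93 w -0.0
t 16.73 gauge xy [-0.0383 -0.067 ] z 0.0264 toolx in gauge [-0.0011  1.    ] F gauge [ 0.1  -1.83] 0.7 w 0.0001
t 16.85 gauge xy [-0.0383 -0.066 ] z 0.0264 toolx in gauge [-0.0011  1.    ] F gauge [ 0.42 -0.77] 0.31 w -0.0001
```

Scaled: 0.0007 m is 0.0112.

```bash
g(){ python3 g.py|cut -c1-200; }
python3 nudge.py '[[[0.0112,0,0,0,0]]]'>/dev/null; g
python3 nudge.py '[[[0.008,0,0,0,0]]]'>/dev/null; g
python3 nudge.py '[[[0.008,0,0,0,0]]]'>/dev/null; g
python3 nudge.py '[[[0.008,0,0,0,0]]]'>/dev/null; g
```

```text
t 16.98 gauge xy [-0.0382 -0.0653] z 0.0264 toolx in gauge [-0.0011  1.    ] F gauge [-0.58 -1.22] -0.13 w 0.0004
t 17.1 gauge xy [-0.0383 -0.0648] z 0.0264 toolx in gauge [-0.0011  1.    ] F gauge [-0.32 -1.59] -0.09 w 0.0002
t 17.23 gauge xy [-0.0383 -0.0643] z 0.0264 toolx in gauge [-0.0011  1.    ] F gauge [-0.33 -1.05] 0.19 w 0.0002
t 17.35 gauge xy [-0.0383 -0.0638] z 0.0264 toolx in gauge [-0.0011  1.    ] F gauge [-0.19 -2.3 ] -0.37 w -0.0001
```

```bash
g(){ python3 g.py|cut -c1-200; }
python3 nudge.py '[[[0.0064,0,0,0,0]]]'>/dev/null; g
python3 nudge.py '[[[0.0064,0,0,0,0]]]'>/dev/null; g
python3 nudge.py '[[[0.0064,0,0,0,0]]]'>/dev/null; g
```

```text
t 17.48 gauge xy [-0.0382 -0.0635] z 0.0264 toolx in gauge [-0.0013  1.    ] F gauge [ 0.73 -2.88] -0.92 w -0.0002
t 17.6 gauge xy [-0.038  -0.0634] z 0.0264 toolx in gauge [-0.0013  1.    ] F gauge [ 0.39 -4.57] -0.79 w -0.0001
t 17.73 gauge xy [-0.0379 -0.0632] z 0.0266 toolx in gauge [-0.0014  1.    ] F gauge [ 1.04 -6.17] -0.87 w 0.0001
```

Firm contact: the force is rising and the motion has stalled at -0.0633, as predicted. I'll back off, lift clear and check.

Scaled: -0.05 m is -0.8, -0.03 m is -0.48.

```bash
python3 nudge.py '[[[0,0,0,0,0],[-0.08,0,0,0,0],[-0.32,0,0,0,0],[-0.48,0,0,0,0],[0,0,-0.8,0,0]]]'>/dev/null; python3 nudge.py '[[[0,0,-0.8,0,0],[0,0,-0.8,0,0],[-0.8,-0.64,0,0,0],[-0.8,-0.8,0,0,0],[0,0,0,0,0]]]' >/dev/null; python3 g.py
python3 - <<'E'
from h import *
c=vision.capture("top");d=vision.capture("scene")
a=cv2.resize(c["pixels"][215:305,240:435,::-1],None,fx=3,fy=3,interpolation=cv2.INTER_CUBIC)
b=cv2.resize(d["pixels"][215:375,205:415,::-1],(585,446),interpolation=cv2.INTER_CUBIC)
cv2.imwrite("pics/c6.png",cv2.convertScaleAbs(np.vstack([a,b]),alpha=1.4)[:600])
E
```

```text
t 18.98 gauge xy [-0.124  -0.2137] z 0.1764 toolx in gauge [0.0054 1.    ] F gauge [1.19 0.14] 0.16 w -0.0003
```

View pics/c6.png

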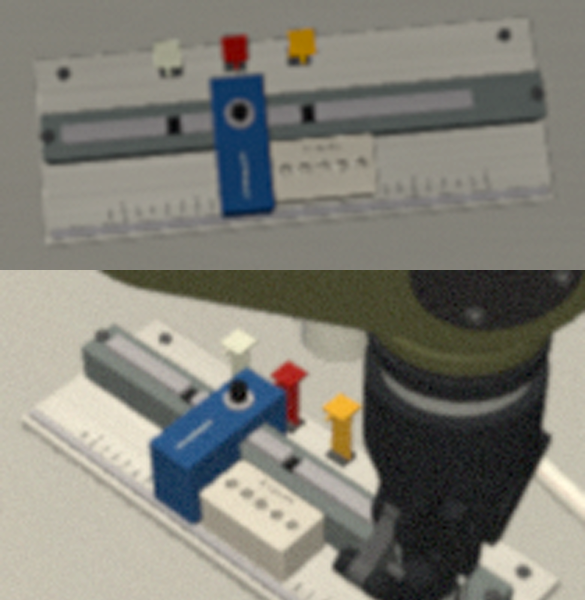

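The block lies flat against the stop face (272,170). The pin (239,111) is still level with the red tag (235,52), and nothing is touched. Handing in.

```bash
python3 -c "
from bench import env, vision
print(env.hand_in())"
```

```text
the job is handed in; nothing more can be done
None
```

The job is handed in: the last pictures show the stop level with the red tag, the probe block flat against its face and the gripper clear of everything; the judge returned no verdict.

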